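Close the pressure pot with its bayonet lid and lift it by the lid

TASK

A repaired denture on its plaster model lies in the small pressure pot. Set the lid fully down on the pot with its four claws in the gaps between the rim's tabs, turn it clockwise (seen from above) to the stop while the pot sits in its holder, then take the closed pot by the lid's black handle straight up out of the holder until its foot is about 10 cm above the holder, so that the model does not slide or tip. Finish with the pot held there in the air, level and still, carried by the lid alone (do not put it down or let go), and leave everything else on the bench where it is.

Things in the scene. Friction and masses are not known exactly. Their poses are not given: they have to be found in the camera images.
- holder: dark steel holder 124 x 124 mm, fixed on the blue-green bench mat (mat top 8 mm above the bench); origin at the centre of its underside, z up. Square recess 100 x 100 mm, floor 6 mm and rim top 16 mm above the origin; it takes the pot's foot with 2 mm play each side: the pot cannot turn more than about 3 degrees but lifts straight out
- pot: open aluminium pressure pot, 80 mm high, about 400 g (a fifth more or less), loose, standing in the holder, axes along the holder's; origin at the centre of its foot's underside, z up. Square black foot 96 x 96 x 9 mm; round wall, 100 mm outside and 92 mm inside diameter
- pot_mouth (a point): centre of the pot's rim, 80 mm above the pot's origin, axes as the pot's. Four tabs, 6 mm thick, stand out from the rim to radius 60 mm, each 40 degrees wide, centred on the +x, +y, -x, -y axes; the gaps between them, 50 degrees wide, lie on the diagonals. Under the clockwise end (seen from above) of each tab is a stop
- lid: aluminium lid, 137 mm across the claws, 62 mm high with handle, 180 g, at the start standing on its claws on the mat; origin on its axis at the claws' undersides, z up. Plate underside 13 mm above the origin; under it a tapered spigot, radius 43 mm, 9 mm deep, centres the lid in the mouth with about 2.5 mm play. Small gauge on +x and brass valve on -x, lower than the handle
- lid_handle (a point): grip point of the lid's black bar handle, on the lid's axis 46 mm above its origin, axes as the lid's. The bar is 62 mm long along x, 22 mm thick along y, and runs from 25 to 62 mm above the lid's origin (plate top at 22): pinch it across its thickness at the middle
- lid_claws (a point): the lid's origin again, amid four claws, 30 degrees wide, on the lid's +-x and +-y axes, hooked in to radius 54, out to 68.5 mm. With its axes 45 degrees (+-10) off the pot's, any of four ways, the lid goes down to 67 mm above the pot's origin; 45 degrees clockwise from there it stops, axes agreeing, claws under tabs with 2 mm play (the lid rises 2 mm before it lifts the pot). No spring or catch
- denture: plaster jaw model with pink wax gum and teeth, 62 x 61 x 26 mm, 110 g, lying loose on the pot's floor, 12 mm above the pot's origin; origin at the centre of its underside, z up
- bottle_pink: bystander: pink plastic bottle, 45 x 52 x 127 mm; origin at the centre of its underside
- powder_can: bystander: white and blue round can, 63 mm diameter, 118 mm high; origin at the centre of its underside
- sep_oil: bystander: small cream jar with black cap, 39 mm diameter, 76 mm high; origin at the centre of its underside
- mixing_pad: bystander: white pad of mixing paper, 100 x 76 x 12 mm, left of the mat; origin at the centre of its underside
- spatula: bystander: spatula with black handle, 170 x 20 x 13 mm, lying at the bench's front edge; origin at its middle, underside
- bur_block: bystander: beech block with burs, 45 x 90 x 52 mm, right of the mat; origin at the centre of its underside
- articulator: bystander: brass articulator with two jaw models, 106 x 62 x 95 mm, right of the mat; origin at the centre of its underside

How it is judged:
On the way, in this order (a step that is already met when the one before it is completed fails the run):
1. the lid sits fully down on the pot, claws in the gaps between the tabs, pot in its holder (z of lid in the frame of pot between 0.06 and 0.0695 m and horizontal distance between lid and pot below 0.008 m and not (angle between the x axis of lid and the x axis of pot, either way round below 0.21 rad or angle between the x axis of lid and the y axis of pot, either way round below 0.21 rad) and z of pot in the frame of holder below 0.012 m and horizontal distance between pot and holder below 0.008 m), for 0.1 s.
2. the lid is turned clockwise to lock (within 12 degrees of having its claws centred under the tabs) with the pot still in its holder (z of lid in the frame of pot between 0.06 and 0.0715 m and horizontal distance between lid and pot below 0.008 m and (angle between the x axis of lid and the x axis of pot, either way round below 0.21 rad or angle between the x axis of lid and the y axis of pot, either way round below 0.21 rad) and z of pot in the frame of holder below 0.012 m and horizontal distance between pot and holder below 0.008 m), for 0.1 s.
At the end, for the whole second after the job is handed in: Fingers hold the lid; lid locked on the pot (12 degrees); the pot hangs level (0.1 rad) and still, its foot 5 to 18 cm above the holder's rim and within 6 cm sideways of it, touched by nothing but lid and model; the model lies flat in the pot (z of pot in the frame of holder between 0.066 and 0.196 m and horizontal distance between pot and holder below 0.06 m and z of lid in the frame of pot between 0.06 and 0.0715 m and horizontal distance between lid and pot below 0.008 m and (angle between the x axis of lid and the x axis of pot, either way round below 0.21 rad or angle between the x axis of lid and the y axis of pot, either way round below 0.21 rad) and angle between pot's own z axis and vertical below 0.1 rad and linear speed of pot below 0.03 m/s and angular speed of pot below 0.2 rad/s and contact force between the fingers and lid above 2 N and contact force between each of the arm, the fingers and pot below 0.5 N and contact force between pot and holder below 0.2 N and z of denture in the frame of pot between 0.008 and 0.018 m and horizontal distance between denture and pot below 0.03 m and angle between denture's own z axis and vertical below 0.15 rad); the arm keeps its last pose, push and grip.
It fails at once if the pot is tipped by more than 0.2 rad (angle between pot's own z axis and vertical above 0.2 rad).
It fails at once if the model in the pot is tipped by more than 0.3 rad (angle between denture's own z axis and vertical above 0.3 rad).
It fails at once if a bystander is moved by more than 3 cm (distance of any of bottle_pink, powder_can, sep_oil, mixing_pad, spatula, bur_block, articulator from where it was at the start of the episode above 0.03 m).
It also fails if it takes over 58 s, if anything falls off the work surface, if the arm or the gripper's body presses on something with over 40 N, if the wrist force passes 120 N, or if a joint passes its speed limit or range.

ROBOT

A 7-joint arm with a two-finger parallel gripper is mounted at the origin on a cart in front of the work surface, level with it; the furniture and walls round the work are solid. World frame = base frame: x ahead of the robot, y to its left, z up, the work surface at z = 0. Lengths are in m, angles in rad, forces in N, time in s.
With the tool pointing down it reaches from about 0.35 to 0.9 m from the base axis. Payload 7.2 kg.
Tool frame: the origin (TCP) lies on the front face of the gripper's body, between the roots of the fingers; the fingertips stand 80 mm ahead of it and the grasp point (between the pads) lies 61 mm ahead of it; z points along the fingers, y is the line along which they close (so a half turn about z gives the same grasp; the last joint's range is limited). The gripper opens to 88 mm and grips with 3 to 60 N. Pads are 20 mm wide; open, the fingers measure 115 mm over their backs; the gripper's body (75 mm by 178 mm) begins 61 mm behind the grasp point.
Start: joints at [1.052, 0.411, -0.013, 1.596, 0.006, 1.134, -0.082], TCP at [0.272, -0.563, 0.303] pointing down, gripper open.
Joint ranges: [-2.95, 2.95], [-0.29, 1.99], [-1.47, 1.44], [0.14, 2.54], [-1.03, 4.17], [0.13, 1.85], [-2.86, 2.86]. Speed limits (rad/s): [2.39, 2.39, 3.01, 3.01, 3.14, 3.14, 3.14].

INTERFACE

Orientations are given as a unit quaternion [x, y, z, w].
In Python, from cell import manip, eyes gives the robot as it stands.
- The arm moves only by the tool drive_tool, never from a script. Its argument "targets" is a list that holds one entry, the list of rows, each a list of 4 numbers: the shift along the tool's x, y, z as a fraction of full scale, then the turn about the tool's z as a fraction of full scale. A call has 1 to 20 rows; each row shifts and turns the commanded pose from where the row before left it, along the tool's axes as they then stand; what a row does not reach is not made up. Full scale, the value 1, is 3 cm for a shift and 0.12 rad for a turn. A row lasts 1/12 s, in which the tool goes at most 41.7 mm and 7.16 degrees, less where a joint would pass 70% of its speed; a pose out of reach is approached as far as the arm can. A call with a number of a shift or a turn outside -1 to 1 is refused whole. A call with a gripper value outside its range is refused whole. "jaw" is the opening, from -1 (shut) to 1 (fully open), set as the call begins (left out, the last holds). The fingers move at their own pace and stop on an object; "newtons" is the grip in N (left out, the last holds). Time passes only in rows, so rows that do not move let the fingers close. It gives the time, the measured TCP pose, the force, the opening and the grip force at its end, in the units of the state.
- manip.sense(): the state, without advancing time (a new reading comes with each control period).
- eyes.snapshot(name): name is "scene" or "side" or "wrist"; returns the picture (384x512x3 uint8, red, green, blue); there is no depth.
- eyes.camera_params(name): a dict with "intrinsics" (3x3 intrinsics, pixels), "k1" (the pictures are not rectified: a ray, as slopes to the right and down, at radius r is drawn at 1 + k1 r^2 times it, then the intrinsics apply), "R" (3x3) and "t" (3): a world point X has camera coordinates R X + t. Camera axes: x right, y down, z forward; pixel columns grow to the right and rows downward; lengths in m; the calibration is good to about 2 mm. A picture is of the moment at which its call begins: read the wrist's pose just before it. camera_params takes no time and is no camera call; for the wrist camera it gives the pose at the moment of the call.
- manip.finish_job(): hands the job in; it is judged then, once.
The state is a dict: "time_s": time; "joints": joint angles; "dq": joint speeds; "tau": joint torques, N m; "tool_pos": TCP position; "orientation": TCP orientation; "force": force on the tool from outside, world axes, zero at the start; "ft_torque": the same for the moment, N m; "grip_width": finger opening in m; "gripper_force": force on a finger pad.
Only numpy, scipy, OpenCV 4.12 (cv2) and the standard library are available. Lean on these libraries where they do the work, as an engineer would, in place of code of your own. Each camera call takes 0.05 s, during which the arm holds its last target. There are 200 camera calls.

## Working session

There is one attempt and no reset: what is moved stays moved. The work goes in short steps, Python scripts to look and compute and a tool call to move; the robot and the scene stay as the last step left them, time stands still between calls to the robot, and variables do not carry over. Pictures are saved under pics/ and viewed, at most 10 in all, crops included, and the job is handed in when it is done.

Besides the shell and the picture viewer there is one more tool, called after "Request:" as name([rows], argument=value, ...), one row to a line, values as JSON. drive_tool: Moves the arm, as the interface text tells. Its arguments: {"type":"object","properties":{"targets":{"type":"array","items":{"type":"array","items":{"type":"array","items":{"type":"number","minimum":-1,"maximum":1}}}},"jaw":{"type":"number"},"newtons":{"type":"number"}},"required":["targets"]}

```bash
ls; mkdir -p pics
python3 - <<'E'
from cell import manip, eyes
import cv2,numpy as np
s=manip.sense();print(s['time_s'],s['tool_pos'],s['orientation'],s['grip_width'],s['force'])
for n in("scene","side"):
    im=eyes.snapshot(n);cv2.imwrite(f"pics/{n}0.png",im[:,:,::-1])
    print(n,eyes.camera_params(n))
E
```

```text
pics
0.0 [ 0.27212221 -0.56225157  0.30182034] [ 9.74697127e-01  2.23528294e-01 -2.41007221e-04 -7.44212126e-04] 0.0876318394071439 [-0.03827149 -0.41121202 -0.67877529]
scene {'intrinsics': array([[438.47208845,   0.        , 265.10464345],
       [  0.        , 438.47208845, 192.67712119],
       [  0.        ,   0.        ,   1.        ]]), 'k1': -0.06590647885225892, 'R': array([[-0.4555359 , -0.89019542, -0.00625772],
       [-0.4651124 ,  0.24399192, -0.85096321],
       [ 0.75905039, -0.38473375, -0.52518801]]), 't': array([0.17317926, 0.32959095, 1.29187424])}
side {'intrinsics': array([[482.62304491,   0.        , 253.71808743],
       [  0.        , 482.62304491, 194.94731743],
       [  0.        ,   0.        ,   1.        ]]), 'k1': -0.03174771499160517, 'R': array([[-0.81662973, -0.57685236,  0.01890089],
       [-0.25262959,  0.32781111, -0.91033959],
       [ 0.51893562, -0.74818529, -0.41343027]]), 't': array([0.40432259, 0.22839702, 1.2415884 ])}
```

View pics/scene0.png

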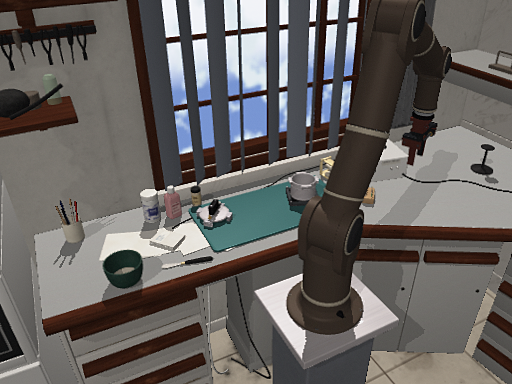

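View pics/side0.png

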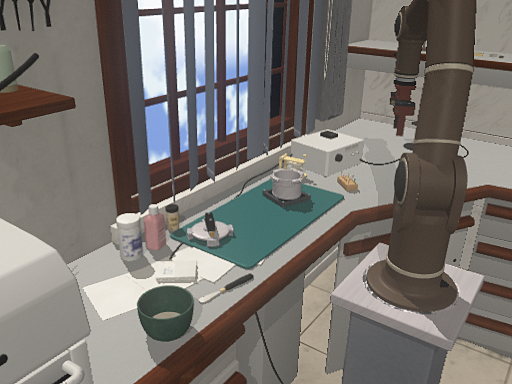

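The scene shows the lid near (213,212) scene / (210,230) side and the pot near (302,185) / (287,175). I'll cast rays.

```bash
cat > h.py <<'E'
import numpy as np,cv2
from cell import manip,eyes
from scipy.spatial.transform import Rotation as Ro
def ray(c,u,v):
    K=c['intrinsics'];k=c['k1']
    x=(u-K[0,2])/K[0,0];y=(v-K[1,2])/K[1,1];a,b=x,y
    for _ in range(20):
        f=1+k*(a*a+b*b);a,b=x/f,y/f
    return -c['R'].T@c['t'],c['R'].T@np.array([a,b,1.])
def onz(c,u,v,z):
    o,d=ray(c,u,v);return (o+d*(z-o[2])/d[2])
def togo(p,yaw=None):
    """shift to put tcp xyz at p, and turn, in row units (tool axes now)"""
    s=manip.sense();R=Ro.from_quat(s['orientation']).as_matrix()
    d=R.T@(np.array(p)-s['tool_pos']);print('t',s['time_s'],'tcp',s['tool_pos'].round(4),'yaw x',np.degrees(np.arctan2(R[1,0],R[0,0])).round(2),'units',(d/.03).round(2))
E
python3 - <<'E'
from h import *
c=eyes.camera_params('side');print(onz(c,210,232,.03),onz(c,287,174,.094))
print([onz(c,u,v,.008) for u,v in((210,230),)])
c=eyes.camera_params('scene');print(onz(c,213,215,.03),onz(c,302,178,.094))
w=eyes.camera_params('wrist');print(w); 
s=manip.sense();R=Ro.from_quat(s['orientation']).as_matrix();o=-w['R'].T@w['t']
print('cam in tool',R.T@(o-s['tool_pos']),(w['R']@R).round(3))
E
```

```text
[0.55184832 0.1420622  0.03      ] [ 0.5310601  -0.24664009  0.094     ]
[array([0.5859395 , 0.10199315, 0.008     ])]
[0.54478136 0.13443793 0.03      ] [ 0.53400624 -0.2441132   0.094     ]
{'intrinsics': array([[287.28803949,   0.        , 255.43840658],
       [  0.        , 287.28803949, 189.39387992],
       [  0.        ,   0.        ,   1.        ]]), 'k1': -0.023137491627528227, 'R': array([[ 0.43716192, -0.89938153, -0.00152023],
       [-0.87163913, -0.42409257,  0.24574525],
       [-0.22166346, -0.10610538, -0.96933325]]), 't': array([-0.62434395, -0.03137221,  0.38919118])}
cam in tool [ 6.62973155e-02  2.92931213e-05 -8.21219685e-02] [[ 0.002  1.     0.   ]
 [-0.969  0.002 -0.246]
 [-0.246  0.     0.969]]
```

Request:
drive_tool([
  [[0.88,-0.41,0,0],[0.88,-0.41,0,0],[0.88,-0.41,0,0],[0.88,-0.41,0,0],[0.88,-0.41,0,0],[0.88,-0.41,0,0],[0.88,-0.41,0,0],[0.88,-0.41,0,0],[0.88,-0.41,0,0],[0.88,-0.41,0,0],[0.88,-0.41,0,0],[0.88,-0.41,0,0],[0.88,-0.41,0,0],[0.88,-0.41,0,0],[0,0,0,0],[0,0,0,0],[0,0,0,0]],
])

```text
time_s: 1.52
tool_pos: [0.5294, -0.2471, 0.3022]
orientation: [0.975, 0.223, -0.001, 0.0]
force: [-0.4, -0.6, 0.6]
grip_width: 0.0879
gripper_force: 0.0
```

Run:
```python
from h import *
c=eyes.camera_params('wrist');im=eyes.snapshot('wrist');cv2.imwrite('pics/w1.png',im[:,:,::-1]);np.save('w1.npy',c)
togo((.548,.138,.302));print(manip.sense()['joints'])
```

```text
t 1.5667 tcp [ 0.5291 -0.2477  0.3023] yaw x 25.74 units [  6.15 -11.31   0.  ]
[ 0.48937276  0.35094468 -0.17533337  1.68970822  0.06797749  1.10762473
 -0.8274486 ]
```

View pics/w1.png

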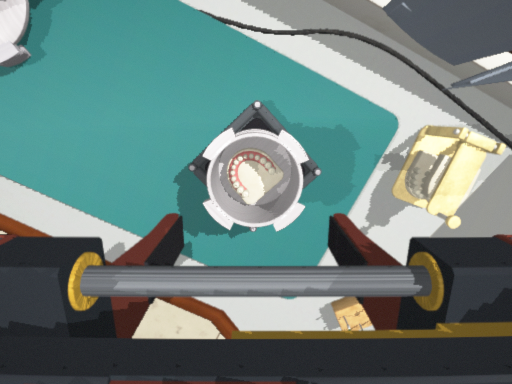

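The wrist view shows the pot with rim centre about (255,178), its tabs on the image diagonals and the denture inside at (255,175). I move over the lid and measure the pot at the same time.

Request:
drive_tool([
  [[0.47,-0.87,0,0],[0.47,-0.87,0,0],[0.47,-0.87,0,0],[0.47,-0.87,0,0],[0.47,-0.87,0,0],[0.47,-0.87,0,0],[0.47,-0.87,0,0],[0.47,-0.87,0,0],[0.47,-0.87,0,0],[0.47,-0.87,0,0],[0.47,-0.87,0,0],[0.47,-0.87,0,0],[0.47,-0.87,0,0],[0,0,0,0],[0,0,0,0],[0,0,0,0]],
])

```text
time_s: 2.9
tool_pos: [0.5473, 0.1368, 0.3024]
orientation: [0.975, 0.223, -0.0, 0.001]
force: [0.2, -1.1, -0.1]
grip_width: 0.0876
gripper_force: 0.0
```

Run:
```python
from h import *
c=eyes.camera_params('wrist');im=eyes.snapshot('wrist');cv2.imwrite('pics/w2.png',im[:,:,::-1]);np.save('w2.npy',c)
togo((.548,.138,.302));print(manip.sense()['joints'])
# pot
c=np.load('w1.npy',allow_pickle=True).item();im=cv2.imread('pics/w1.png')
hsv=cv2.cvtColor(im,cv2.COLOR_BGR2HSV)
m=((hsv[...,1]<50)&(hsv[...,2]>130)).astype('u1')
r=np.zeros_like(m);cv2.circle(r,(255,178),62,1,-1);m&=r
n,l,st,ce=cv2.connectedComponentsWithStats(m);i=1+st[1:,4].argmax();print(st[i])
v,u=np.nonzero(l==i);P=np.array([onz(c,a,b,.094)[:2] for a,b in zip(u,v)],'f4')
(x,y),R=cv2.minEnclosingCircle(P);print(x,y,R)
rr=np.hypot(P[:,0]-x,P[:,1]-y);th=np.arctan2(P[:,1]-y,P[:,0]-x)
# tab phase (4-fold) from points r>53mm
k=rr>.053;z=np.exp(4j*th[k]).mean();print(np.degrees(np.angle(z))/4,abs(z),np.histogram(np.degrees(th[k]),36,(-180,180))[0])
```

```text
t 2.95 tcp [0.5474 0.1364 0.3025] yaw x 25.66 units [ 0.04 -0.04  0.02]
[-0.05462483  0.3333383  -0.35134847  1.7286746   0.12777126  1.10251061
 -1.56897673]
[ 202  127  107  105 7860]
0.5299171209335327 -0.24584896862506866 0.06030440330505371
-21.298765 0.63538986 [ 0  0  7  0  7 57 53 58 58  0  0  0  0 13 68 66 71 70  0  5 10  6 21 72
 69 69 67  0  0  0  0 15 62 58 60 55]
```

View pics/w2.png

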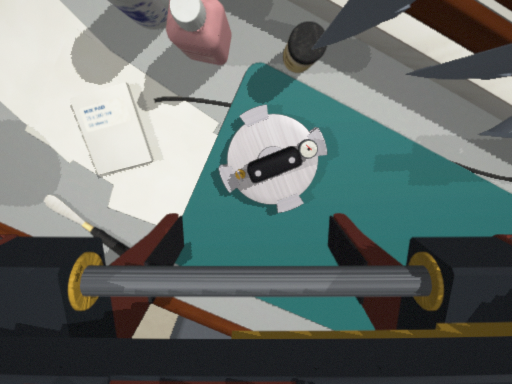

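Lid centre about (273,160), the black handle from (249,174) to (300,153), gauge (+x) at (308,149), and the pink bottle top at (188,12). Next I measure the handle and the clearance to the bottle.

Run:
```python
from h import *
c=np.load('w2.npy',allow_pickle=True).item();im=cv2.imread('pics/w2.png')
m=(im.max(2)<60).astype('u1');r=np.zeros_like(m);cv2.circle(r,(275,163),32,1,-1);m&=r
n,l,st,ce=cv2.connectedComponentsWithStats(m);i=1+st[1:,4].argmax();print(st[i],ce[i])
v,u=np.nonzero(l==i);P=np.array([onz(c,a,b,.066)[:2] for a,b in zip(u,v)],'f4')
rc=cv2.minAreaRect(P);b=cv2.boxPoints(rc);e=[b[1]-b[0],b[2]-b[1]];L=max(e,key=np.linalg.norm)
print('handle',rc,np.degrees(np.arctan2(L[1],L[0]))%180)
# lid disc: light low-sat
hsv=cv2.cvtColor(im,cv2.COLOR_BGR2HSV)
teal=((hsv[...,0]>75)&(hsv[...,0]<100)&(hsv[...,1]>80)).astype('u1')
m=((hsv[...,1]<50)&(hsv[...,2]>110)).astype('u1');r[:]=0;cv2.circle(r,(273,160),44,1,-1);m&=r
print('lid disc c',np.mean([onz(c,a,b,.03)[:2] for b,a in np.argwhere(m)],0))
print('bottle top',onz(c,188,12,.127))
s=eyes.camera_params('side');print('bottle base',onz(s,154,247,0),onz(s,153,208,.127))
s=eyes.camera_params('scene');print(onz(s,173,217,0),onz(s,171,187,.127))
togo((.548,.138,.302))
```

```text
[ 247  147   55   36 1039] [273.66217517 163.87872955]
handle ((0.5694730281829834, 0.12425200641155243), (0.02447168156504631, 0.061667658388614655), 47.0874137878418) 137.08739
lid disc c [0.57023021 0.12314361]
bottle top [0.65744616 0.2500946  0.127     ]
bottle base [0.65776084 0.2662283  0.        ] [0.64960341 0.26620605 0.127     ]
[0.64512175 0.26224373 0.        ] [0.65379692 0.25194448 0.127     ]
t 2.95 tcp [0.5474 0.1364 0.3025] yaw x 25.66 units [ 0.04 -0.04  0.02]
```

Request:
drive_tool([
  [[0.48,0.69,0,0],[0,0,0.16,-0.953],[0,0,0.16,-0.953],[0,0,0.16,-0.953],[0,0,0.16,-0.953],[0,0,0.16,-0.953],[0,0,0.16,-0.953],[0,0,0.16,-0.953],[0,0,0.16,-0.953],[0,0,0.16,-0.953],[0,0,0.16,-0.953],[0,0,0.16,-0.953],[0,0,0.16,-0.953],[0,0,0.16,-0.953],[0,0,0.16,-0.953],[0,0,0.16,-0.953],[0,0,0.16,-0.953],[0,0,0.16,-0.953],[0,0,0,0],[0,0,0,0]],
])

```text
time_s: 4.62
tool_pos: [0.5692, 0.1244, 0.2207]
orientation: [0.368, 0.93, -0.0, -0.0]
force: [0.4, 0.1, -0.3]
grip_width: 0.0873
gripper_force: 0.0
```

Run:
```python
from h import *
c=eyes.camera_params('wrist');im=eyes.snapshot('wrist')[:,:,::-1];cv2.imwrite('pics/w3.png',im)
K=c['intrinsics'];X=c['R']@np.array([.5695,.124,.066])+c['t'];q=(int(K[0,0]*X[0]/X[2]+K[0,2]),int(K[1,1]*X[1]/X[2]+K[1,2]));print('expected',q)
m=(im.max(2)<60).astype('u1');r=np.zeros_like(m);cv2.circle(r,q,62,1,-1);r[225:]=0;m&=r
n,l,st,ce=cv2.connectedComponentsWithStats(m);i=l[q[1],q[0]];print(st[i],ce[i])
v,u=np.nonzero(l==i);P=np.array([onz(c,a,b,.068)[:2] for a,b in zip(u,v)],'f4')
rc=cv2.minAreaRect(P);b=cv2.boxPoints(rc);L=max([b[1]-b[0],b[2]-b[1]],key=np.linalg.norm)
print('handle',rc,np.degrees(np.arctan2(L[1],L[0]))%180)
togo((*rc[0],.118));print(manip.sense()['joints'])
```

```text
expected (255, 197)
[ 241  157   26   68 1492] [253.86729223 190.17895442]
handle ((0.5638107657432556, 0.1267157793045044), (0.020859450101852417, 0.05861574783921242), 47.47745895385742) 137.47748
t 4.6667 tcp [0.5694 0.1249 0.2211] yaw x 136.87 units [ 0.18 -0.08  3.44]
[ 0.23115083  0.52746929 -0.72652407  1.75387051  0.40483504  1.01572527
  0.17210111]
```

View pics/w3.png

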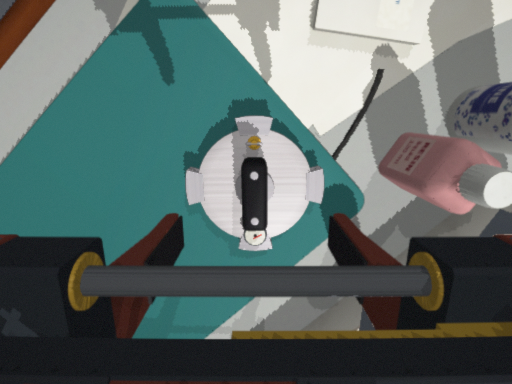

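The handle is centred at about (254,192), bar vertical in the image and between the fingers; the bottle at (430,170) is clear of the descent.

Request:
drive_tool([
  [[0.12,-0.08,0.3,-0.09],[0,0,0.3,0],[0,0,0.3,0],[0,0,0.3,0],[0,0,0.3,0],[0,0,0.3,0],[0,0,0.3,0],[0,0,0.3,0],[0,0,0.3,0],[0,0,0.3,0],[0,0,0.22,0],[0,0,0.22,0],[0,0,0,0],[0,0,0,0]],
])

```text
time_s: 5.83
tool_pos: [0.5647, 0.1271, 0.1176]
orientation: [0.36, 0.933, -0.0, -0.0]
force: [-0.9, 0.7, -0.6]
grip_width: 0.0878
gripper_force: 0.0
```

Request:
drive_tool([
  [[0,0,0,0],[0,0,0,0],[0,0,0,0],[0,0,0,0],[0,0,0,0],[0,0,0,0],[0,0,0,0],[0,0,0,0],[0,0,0,0],[0,0,0,0]],
], jaw=-1, newtons=50)

```text
time_s: 6.67
tool_pos: [0.5648, 0.127, 0.1178]
orientation: [0.36, 0.933, -0.0, -0.0]
force: [0.8, 0.6, 0.2]
grip_width: 0.0248
gripper_force: 0.0
```

Request:
drive_tool([
  [[0,0,0,0],[0,0,0,0],[0,0,0,0],[0,0,0,0],[0,0,-0.2,0],[0,0,-0.4,0],[0,0,-0.5,0],[0,0,-0.5,0],[0,0,-0.5,0],[0,0,-0.5,0],[0,0,-0.5,0],[0,0,-0.5,0],[0,0,-0.5,0],[0,0,-0.4,0],[0,0,-0.2,0],[0,0,0,0]],
])

```text
time_s: 8.0
tool_pos: [0.5653, 0.1273, 0.2607]
orientation: [0.36, 0.933, 0.001, 0.001]
force: [0.6, -0.1, -2.4]
grip_width: 0.0216
gripper_force: 50.0
```

Run:
```python
from h import *
c=eyes.camera_params('wrist');im=eyes.snapshot('wrist')[:,:,::-1];cv2.imwrite('pics/w4.png',im)
s=manip.sense();print(s['grip_width'],s['gripper_force'],s['force']);np.save('w4.npy',c)
togo((.530,-.246,.26))
```

```text
0.02148459975220895 49.98409330844879 [ 0.23122303 -0.21383865 -1.85892156]
t 8.05 tcp [0.5649 0.1271 0.2595] yaw x 137.83 units [ -7.48 -10.    -0.02]
```

View pics/w4.png

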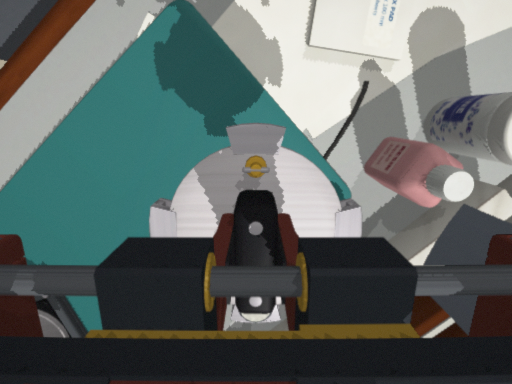

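The lid is held: screws at (255,228) and (254,301), claws level left and right. Moving over the pot, with the offset computed after.

Request:
drive_tool([
  [[-0.3,-0.4,0,0],[-0.5,-0.667,0,0],[-0.5,-0.667,0,0],[-0.5,-0.667,0,0],[-0.5,-0.667,0,0],[-0.5,-0.667,0,0],[-0.5,-0.667,0,0],[-0.5,-0.667,0,0],[-0.5,-0.667,0,0],[-0.5,-0.667,0,0],[-0.5,-0.667,0,0],[-0.5,-0.667,0,0],[-0.5,-0.667,0,0],[-0.5,-0.667,0,0],[-0.4,-0.533,0,0],[-0.28,-0.4,0,0],[0,0,0,0.855],[0,0,0,0.855],[0,0,0,0.855],[0,0,0,0.855]],
])

```text
time_s: 9.72
tool_pos: [0.5294, -0.2456, 0.258]
orientation: [0.544, 0.839, 0.0, -0.001]
force: [-0.2, 0.1, -1.1]
grip_width: 0.0217
gripper_force: 50.0
```

Run:
```python
from h import *
T=np.array([.5649,.1271,.2595]);yaw=np.radians(137.83)
c=np.load('w4.npy',allow_pickle=True).item()
xt=np.array([np.cos(yaw),np.sin(yaw)]);yt=np.array([np.sin(yaw),-np.cos(yaw)])
for uv in((255,228),(254,301)):
    for h in (.0476,):
        p=onz(c,*uv,T[2]-h)[:2]-T[:2];print('screw',h,p@xt,p@yt)
togo((.530,-.246,.26))
for n in('scene','side'):
    im=eyes.snapshot(n)[:,:,::-1];cv2.imwrite(f'pics/{n}5.png',im);
a=cv2.imread('pics/scene5.png')[130:230,250:360];b=cv2.imread('pics/side5.png')[120:220,230:340]
cv2.imwrite('pics/c5.png',cv2.resize(np.hstack([a,b]),None,fx=3.6,fy=3.6,interpolation=2))
```

```text
screw 0.0476 0.014227514388063993 -0.00012148106004489782
screw 0.0476 -0.026709685381312125 -0.0005917165414078791
t 9.7167 tcp [ 0.5294 -0.2456  0.258 ] yaw x 114.06 units [-0.02  0.01 -0.07]
```

View pics/c5.png

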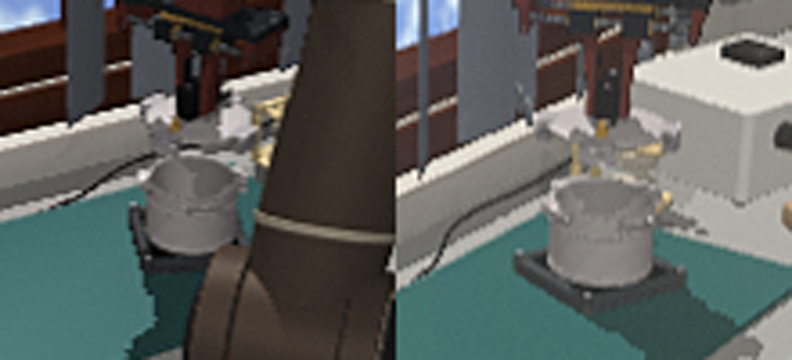

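Request:
drive_tool([
  [[0.18,0.01,0,0],[0,0,0.2,0],[0,0,0.2,0],[0,0,0.2,0],[0,0,0.2,0],[0,0,0.2,0],[0,0,0.2,0],[0,0,0.2,0],[0,0,0.15,0],[0,0,0.1,0],[0,0,0,0],[0,0,0,0]],
])

```text
time_s: 10.82
tool_pos: [0.5278, -0.2409, 0.2093]
orientation: [0.542, 0.84, 0.0, -0.0]
force: [-0.1, 0.1, -1.5]
grip_width: 0.0219
gripper_force: 50.0
```

Run:
```python
from h import *
togo((.5275,-.2405,.1906));print(manip.sense()['force'])
out=[]
for n in('scene','side','wrist'):
    im=eyes.snapshot(n)[:,:,::-1];cv2.imwrite(f'pics/{n}6.png',im)
    if n=='wrist': np.save('w6.npy',eyes.camera_params('wrist'));out.append(cv2.resize(im,(512,384)))
    elif n=='side': out.append(cv2.resize(im[136:216,250:330],(384,384),interpolation=2))
cv2.imwrite('pics/c6.png',cv2.resize(np.hstack(out),(798,342)))
```

```text
t 10.8167 tcp [ 0.5278 -0.2409  0.2093] yaw x 114.33 units [ 0.02 -0.    0.62]
[-0.13959454  0.11696744 -1.50754241]
```

View pics/c6.png

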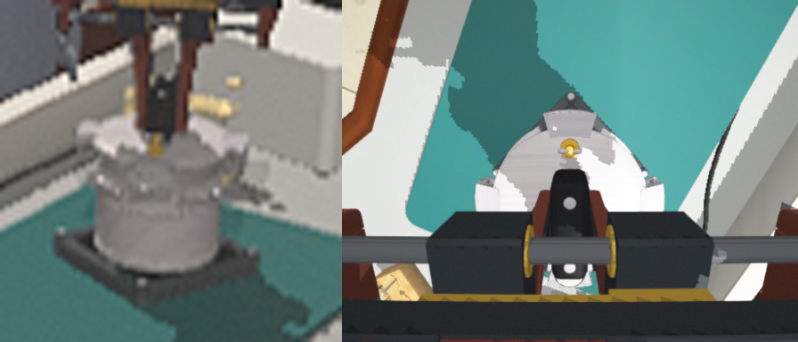

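The lid is just above the rim, claws pointing at the holder's corners, i.e. in the gaps. Lowering gently.

Request:
drive_tool([
  [[0,0,0.06,0],[0,0,0.06,0],[0,0,0.06,0],[0,0,0.06,0],[0,0,0,0],[0,0,0,0]],
])

```text
time_s: 11.47
tool_pos: [0.5277, -0.241, 0.2019]
orientation: [0.542, 0.84, -0.0, -0.0]
force: [-0.1, 0.1, -2.5]
grip_width: 0.0219
gripper_force: 50.0
```

Request:
drive_tool([
  [[0,0,0.06,0],[0,0,0.06,0],[0,0,0.06,0],[0,0,0,0],[0,0,0,0]],
])

```text
time_s: 11.88
tool_pos: [0.5277, -0.241, 0.1965]
orientation: [0.542, 0.84, -0.0, -0.0]
force: [-0.5, -1.2, -1.9]
grip_width: 0.022
gripper_force: 50.0
```

Request:
drive_tool([
  [[0,0,0.06,0],[0,0,0.06,0],[0,0,0.04,0],[0,0,0,0],[0,0,0,0]],
])

```text
time_s: 12.3
tool_pos: [0.5277, -0.2409, 0.1918]
orientation: [0.542, 0.84, -0.0, -0.0]
force: [-0.6, -0.9, -1.6]
grip_width: 0.0219
gripper_force: 50.0
```

Request:
drive_tool([
  [[0,0,0.04,0],[0,0,0.04,0],[0,0,0,0],[0,0,0,0]],
])

```text
time_s: 12.63
tool_pos: [0.5279, -0.241, 0.1908]
orientation: [0.542, 0.84, -0.0, 0.0]
force: [-4.5, 0.6, 8.8]
grip_width: 0.0215
gripper_force: 50.0
```

Seated at the expected height with about 10 N of contact. I ease off slightly and turn clockwise about the lid axis (6 mm behind the TCP).

Request:
drive_tool([
  [[0,0,-0.02,0],[0,0,0,0],[0,0.012,0,0.5],[0,0.012,0,0.5],[0,0.012,0,0.5],[0,0.012,0,0.5],[0,0.012,0,0.5],[0,0.012,0,0.5],[0,0,0,0],[0,0,0,0]],
])

```text
time_s: 13.47
tool_pos: [0.5304, -0.2406, 0.1908]
orientation: [0.683, 0.73, 0.0, 0.001]
force: [-0.0, 0.5, 6.4]
grip_width: 0.022
gripper_force: 50.0
```

Run:
```python
from h import *
togo((.53,-.246,.1906));s=manip.sense();print(s['force'],s['ft_torque'])
```

```text
t 13.4667 tcp [ 0.5304 -0.2406  0.1908] yaw x 93.79 units [-0.18 -0.02  0.01]
[-0.01475144  0.46216788  6.44188371] [ 0.02133756  0.27521442 -0.06764644]
```

Request:
drive_tool([
  [[0,0.012,0,0.5],[0,0.012,0,0.5],[0,0.012,0,0.5],[0,0.012,0,0.5],[0,0.012,0,0.5],[0,0.012,0,0.5],[0,0,0,0],[0,0,0,0]],
])

```text
time_s: 14.13
tool_pos: [0.5325, -0.2408, 0.1908]
orientation: [0.803, 0.596, 0.0, 0.001]
force: [-0.2, 0.5, 6.4]
grip_width: 0.0218
gripper_force: 50.0
```

Run:
```python
from h import *
togo((.53,-.246,.1906));s=manip.sense();print(s['force'],s['ft_torque'])
```

```text
t 14.1333 tcp [ 0.5325 -0.2408  0.1908] yaw x 73.16 units [-0.19 -0.03  0.01]
[-0.17378476  0.49905717  6.36291074] [-0.00930249  0.29175967 -0.07992887]
```

Now the last few degrees in small steps, to feel the stop.

Request:
drive_tool([
  [[0,0.005,0,0.2],[0,0.005,0,0.2],[0,0.005,0,0.2],[0,0,0,0],[0,0,0,0]],
])

```text
time_s: 14.55
tool_pos: [0.5328, -0.241, 0.1908]
orientation: [0.824, 0.567, 0.0, 0.001]
force: [0.3, -0.3, 5.4]
grip_width: 0.0216
gripper_force: 50.0
```

Run:
```python
from h import *
togo((.53,-.246,.1906));s=manip.sense();print(s['force'],s['ft_torque'])
```

```text
t 14.55 tcp [ 0.5328 -0.241   0.1908] yaw x 69.04 units [-0.19 -0.03  0.01]
[ 0.25852828 -0.28889062  5.39782576] [-2.97810244e-04  4.08299294e-01 -5.86179796e-02]
```

Request:
drive_tool([
  [[0,0.005,0,0.2],[0,0.003,0,0.15],[0,0,0,0],[0,0,0,0]],
])

```text
time_s: 14.88
tool_pos: [0.5331, -0.241, 0.1908]
orientation: [0.836, 0.549, 0.0, 0.001]
force: [-0.1, 0.3, 5.7]
grip_width: 0.0218
gripper_force: 50.0
```

Run:
```python
from h import *
togo((.53,-.246,.1906));s=manip.sense();print(s['force'],s['ft_torque'])
```

```text
t 14.8833 tcp [ 0.5331 -0.241   0.1908] yaw x 66.66 units [-0.2  -0.03  0.01]
[-0.07813232  0.26118598  5.70343852] [0.09739957 0.30768407 0.04541242]
```

Request:
drive_tool([
  [[0,0.003,0,0.15],[0,0.003,0,0.15],[0,0,0,0],[0,0,0,0]],
])

```text
time_s: 15.22
tool_pos: [0.533, -0.2407, 0.1908]
orientation: [0.845, 0.535, 0.0, 0.0]
force: [-2.4, 1.0, 7.1]
grip_width: 0.0219
gripper_force: 50.1
```

Run:
```python
from h import *
togo((.53,-.246,.1906));s=manip.sense();print(s['force'],s['ft_torque'])
c=eyes.camera_params('wrist');im=eyes.snapshot('wrist')[:,:,::-1]
cv2.imwrite('pics/w7.png',cv2.resize(im[60:340,100:420],None,fx=2,fy=2,interpolation=2))
```

```text
t 15.2167 tcp [ 0.533  -0.2407  0.1908] yaw x 64.68 units [-0.2  -0.02  0.01]
[-2.4447885   1.02262591  7.08483254] [0.18601669 0.51908588 0.53764572]
```

View pics/w7.png

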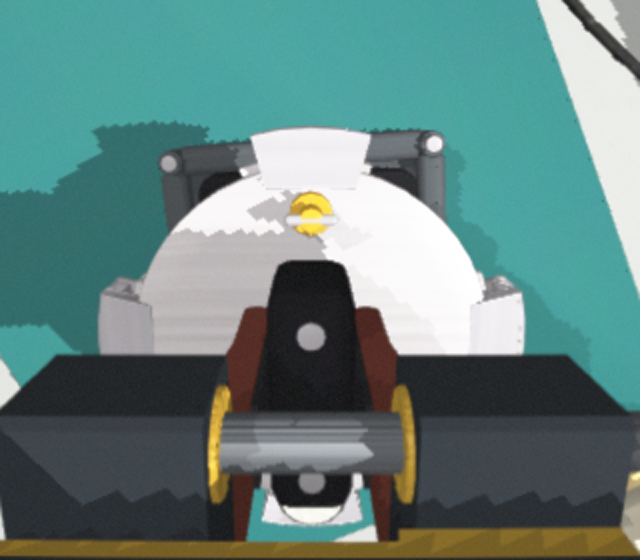

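The claws sit under the tabs (in line with the holder's sides) and the stop torque of 0.54 N m is felt. Relieving slightly and lifting.

Request:
drive_tool([
  [[0,0,0,-0.1],[0,0,-0.02,0],[0,0,-0.03,0],[0,0,-0.03,0],[0,0,-0.03,0],[0,0,-0.03,0],[0,0,-0.03,0],[0,0,-0.03,0],[0,0,-0.04,0],[0,0,-0.04,0],[0,0,0,0]],
])

```text
time_s: 16.18
tool_pos: [0.5326, -0.2408, 0.1986]
orientation: [0.843, 0.539, -0.0, -0.0]
force: [1.2, -0.1, -6.5]
grip_width: 0.0217
gripper_force: 50.0
```

Run:
```python
from h import *
togo((.53,-.246,.293));s=manip.sense();print(s['force'],s['ft_torque'])
```

```text
t 16.1833 tcp [ 0.5326 -0.2408  0.1986] yaw x 65.17 units [-0.19 -0.01 -3.15]
[ 1.21577802 -0.10728    -6.49020898] [ 0.12580454 -0.11482497 -0.01616844]
```

Full weight is on the lid. Continuing up smoothly.

Request:
drive_tool([
  [[0,0,-0.05,0],[0,0,-0.08,0],[0,0,-0.12,0],[0,0,-0.16,0],[0,0,-0.2,0],[0,0,-0.24,0],[0,0,-0.26,0],[0,0,-0.26,0],[0,0,-0.26,0],[0,0,-0.26,0],[0,0,-0.26,0],[0,0,-0.24,0],[0,0,-0.2,0],[0,0,-0.16,0],[0,0,-0.12,0],[0,0,-0.08,0],[0,0,-0.04,0],[0,0,0,0],[0,0,0,0],[0,0,0,0]],
])

```text
time_s: 17.85
tool_pos: [0.5326, -0.2408, 0.2879]
orientation: [0.843, 0.539, -0.0, -0.0]
force: [-0.5, -0.1, -5.8]
grip_width: 0.0218
gripper_force: 50.0
```

Request:
drive_tool([
  [[0,0,0,0],[0,0,0,0],[0,0,0,0],[0,0,0,0],[0,0,0,0],[0,0,0,0]],
])

```text
time_s: 18.35
tool_pos: [0.5328, -0.2409, 0.2882]
orientation: [0.843, 0.539, -0.0, 0.0]
force: [-0.8, 0.7, -6.4]
grip_width: 0.0217
gripper_force: 50.0
```

Run:
```python
from h import *
togo((.53,-.246,.293));s=manip.sense();print(s['force'],s['ft_torque'],abs(s['dq']).max())
im=eyes.snapshot('side')[90:220,210:350,::-1]
cv2.imwrite('pics/s8.png',cv2.resize(im,None,fx=4,fy=4,interpolation=2))
```

```text
t 18.35 tcp [ 0.5328 -0.2409  0.2882] yaw x 65.17 units [-0.19 -0.01 -0.16]
[-0.77755901  0.68096929 -6.39990936] [-0.0358592  -0.07449536  0.05380732] 0.0027127597296947637
```

View pics/s8.png

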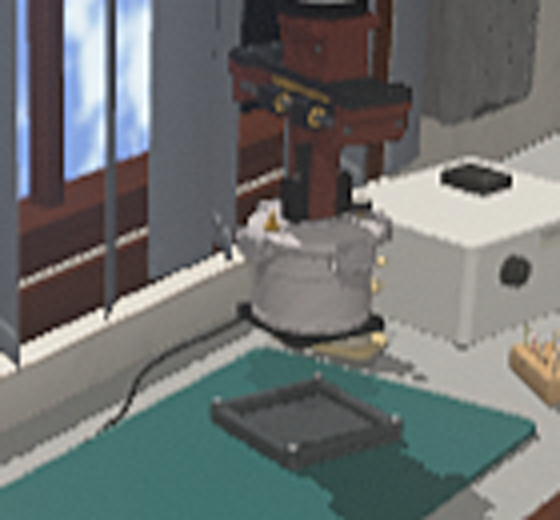

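The pot hangs level under the lid at about (310,280) in the crop, clear above the empty holder, and it is still. Handing in.

```bash
python3 -c "
from cell import manip
print(manip.finish_job())"
```

```text
the job is handed in; nothing more can be done
None
```

I set the lid on the pot, locked it against the stop, and lifted the closed pot out by the lid handle. It now hangs level and still with its foot about 9 cm above the holder. The job is handed in, but no verdict came back, and I couldn't see the denture once the lid was on.

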